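# Swap the clip on the bench card and hold the large one open over its edge

## Robot

A 6-joint arm with a two-finger parallel gripper is mounted at the origin on the work surface. World frame = base frame: x ahead of the robot, y to its left, z up, the work surface at z = 0. Lengths are in m, angles in degrees, forces in N, time in s.
With the tool pointing down it reaches from about 0.35 to 0.875 m from the base axis. Payload 4.2 kg.
Tool frame: the origin (TCP) lies midway between the tips of the shut fingers; the grasp point (between the pads) lies 19 mm behind it; z points along the fingers, y is the line along which they close (so a half turn about z gives the same grasp; the last joint's range is limited). The gripper opens to 87 mm and grips with 3 to 60 N. Pads are 19 mm wide; open, the fingers measure 117 mm over their backs; the gripper's body (75 mm by 190 mm) begins 51 mm behind the grasp point.
Start: joints at [-61.043, 22.042, 0.453, 0, -68.411, -14.817], TCP at [0.153, -0.606, 0.223] pointing down, gripper open.
Joint ranges: [-179.83, 179.83], [-69.29, 118.12], [-61.27, 80.66], [-181.25, 117.63], [-171.15, -9.14], [-177.46, 177.46]. Speed limits (degrees/s): [159.86, 159.86, 180, 180, 180, 180].

## Interface

Orientations are given as [roll, pitch, yaw] about the fixed x, y, z axes, in that order (R = Rz(yaw) Ry(pitch) Rx(roll)).
In Python, from workcell import env gives the robot as it stands. The module is installed in compiled form; this text tells all that it offers. Calls block until the motion is done:
- env.goto(position, orientation): joint-space move of the TCP to a pose.
- env.move_straight(position, rotation=None, rate=0.15, force_limit=None): straight line of the TCP; rotation=None keeps the orientation; rate is the mean speed in m/s. With force_limit (N) it stops when the force on the tool has changed by that much, and returns True; else False.
- env.set_joints(angles): joint-space move.
- env.gripper_to(opening, grasp_force=None): opening from 0.0 (shut) to 1.0 (fully open); grasp_force is the grip in N (None keeps the last); returns when the fingers have stopped.
- env.dwell(seconds).
- env.inverse_kinematics(position, orientation): joint angles nearest the present ones, or None.
- env.read_state(): the state.
- env.grab_frame(name): name is "side" or "top" or "wrist"; returns a dict with "image" (400x640x3 uint8, blue, green, red), "fx", "fy", "cx", "cy" (pixels), "position" and "orientation" of the camera in the world. Camera axes: x right, y up, looking along -z (the intrinsics and any distortion apply to the point x, -y, -z); pixel columns grow to the right and rows downward; lengths in m; the calibration is good to about 2 mm. A picture is of the moment at which its call begins. There is no depth.
A pose or a line that the arm cannot do raises env.Unreachable and nothing moves.
- env.close_job(): hands the job in; it is judged then, once.
Trained networks look in a picture, given as the dict that the camera call returned (one of the last four; its "shot" number tells which), for a name from the list of things; names that differ only in an ending like _2 or _b are one class to them, and where a whole thing is asked for, a point or a joint stands for the part that bears it (a point fixed in the world has none). Each returns a list of dicts, best first, with "score" (0 to 1); they miss things now and then, are a little off and sometimes report something else, mostly with a low value. They report only what shows in the picture. A call takes as long as a camera call. They do not tell look-alikes from the thing itself.
- env.search_frame(picture, thing): "xyz" ([x, y, z] in m, in world coordinates, good to about 4 mm: the middle of the surface that is visible of it).
- env.trace(picture, thing): "mask" (400x640 bool, what is visible of it).
The state is a dict: "clock": time; "joint_positions": joint angles; "qvel": joint speeds; "joint_torque": joint torques, N m; "position": TCP position; "tool_rot": TCP orientation; "force": force on the tool from outside, world axes, zero at the start; "wrist_torque": the same for the moment, N m; "opening": opening from 0.0 (shut) to 1.0 (fully open); "finger_force": force on a finger pad.
Only numpy, scipy, OpenCV 4.12 (cv2) and the standard library are available. Lean on these libraries where they do the work, as an engineer would, in place of code of your own. Each camera call takes 0.05 s, during which the arm holds its last target. There are 200 camera calls.

## Task

The small clip on the bench card is too narrow for the sheets I want to add: take it off and put it away, clamped firmly down on the tray rim where the other small clip hangs. Then fetch the large clip from the tray's other rim and hold it pinched wide open over the middle of the card's top edge, square to the card, with the edge well in between the jaws and clear of both, so that I can slip the sheets in. Finish while you are still holding it gaping there - do not let go - and leave the other small clip and the other things on the bench where they are.

Things in the scene. Friction and masses are not known exactly. Their poses are not given: they have to be found in the camera images.
- cardclip_mid (a point): Small steel bulldog clip that starts clamped on the card's edge, jaws down: the one to put away. 45 mm wide along its y, 53 mm tall, 36 g. Two halves, at its -x and +x sides, turn about a pivot along y. This point: on the pivot at mid width, 24 mm above the lower lip edge, 29 mm below the lever ends. z up when clamped; the frame is fixed to the -x half and leans half the joint value.
- cardclip_lip_a (a point): That small clip: lower inner edge of the -x half's lip (8 mm high), at mid width. At the start it lies 11 mm below the card's top; the coil (4 mm radius) round the pivot stops an edge 20 mm above the lower lip edge. At full gape the lips are 22 mm apart and 21 mm below the pivot.
- cardclip_lip_b (a point): That small clip: lower inner edge of the +x half's lip. The levers splay up and outward above the pivot: clamped, their ends (32 mm wide along y) measure 40 mm over the outsides along x; pinched along x to full gape they stand upright and parallel, 16 mm over the outsides and reaching 33 mm above the pivot.
- cardclip_jaw (a joint): That small clip's jaw angle (rad): 0 clamped on a 4 mm edge such as card or tray rim, -0.15 shut on nothing, 0.8 full gape at a hard stop (each half leans 0.4). Pinching the lever ends opens it, about 5 N to start and 8 N at full gape; the spring shuts it when let go.
- small_mid (a point): The other small clip, of the same sizes, which hangs on one of the tray's two long rims and marks the row of small clips; it stays there. Point on its pivot axis at mid width, 24 mm above its lower lip edge; lips 11 mm below the rim.
- large_mid (a point): Large steel bulldog clip, at the start clamped on the tray's other long rim. Same kind and frame as the small ones: 75 mm wide along its y, 62 mm tall, 60 g. This point: on the pivot at mid width, 28 mm above the lower lip edge, 33 mm below the lever ends.
- large_lip_a (a point): Large clip: lower inner edge of the -x half's lip (8 mm high), at mid width. At the start it lies 13 mm below the rim; the coil (4.5 mm radius) round the pivot stops an edge 23 mm above the lower lip edge. At full gape the lips are 25 mm apart and 25 mm below the pivot.
- large_lip_b (a point): Large clip: lower inner edge of the +x half's lip. Clamped, its lever ends (54 mm wide along y) measure 47 mm over the outsides along x; pinched along x to full gape the levers stand upright and parallel, 18 mm over the outsides and reaching 39 mm above the pivot.
- large_jaw (a joint): Large clip's jaw angle (rad): 0 clamped on a 4 mm edge, -0.15 shut on nothing, 0.8 full gape at a hard stop. Pinching the lever ends opens it, about 6 N to start and 8 N at full gape.
- tray: White open plastic tray, fixed, 134 mm (its x) by 210 mm (its y), 75 mm high, walls 4 mm. Origin: centre of its underside. Its long rims run along y at x = -65 and +65 mm (mid wall), top at z = 75 mm; a small clip hangs on one, the large clip on the other, each 30 to 55 mm from the rim's middle towards one end. Low things lie inside, under 30 mm.
- card_top (a point): Middle of the top edge of the stiff white bench card with a printed plate layout, upright and fixed in a grey foot (70 x 120 x 20 mm). Card: 4 mm thick along this frame's x, 180 mm wide along y, z up; top edge 125 mm above the bench. The small clip to put away starts on it, up to 40 mm from the middle.
- card: The same card with its foot. Origin: centre of the foot's underside, straight below the middle of the top edge.
- tip_box: Bystander: white pipette-tip box with yellow tips, 85 x 120 x 60 mm, origin at the centre of its underside.
- bottle: Bystander: white reagent bottle with green cap, 60 mm across, 115 mm tall, origin at the centre of its underside.
- trough: Bystander: white reagent trough, 45 x 130 x 32 mm, origin at the centre of its underside.
Mind the look-alikes: they are no part of the job. What is shaped like the part that bears cardclip_mid but turquoise is not meant.

How it is judged:
By the outcome, as a careful person would: the job done as asked, in the order asked, and still so for the second after the job is handed in, while the arm keeps its last pose, push and grip.
It also fails if it takes over 58 s, if anything falls off the work surface, if the arm or the gripper's body presses on something with over 40 N, if the wrist force passes 120 N, or if a joint passes its speed limit or range.

## Working session

There is one attempt and no reset: what is moved stays moved. The work goes in short steps, each a Python script; the robot and the scene stay as the last script left them, time stands still between calls to the robot, and variables do not carry over. Pictures are saved under pics/ and viewed, at most 10 in all, crops included, and the job is handed in when it is done.

```bash
mkdir -p pics; cat > h.py <<'E'
import numpy as np, cv2
from workcell import env
from scipy.spatial.transform import Rotation as R
def rot(o): return R.from_euler('xyz',o,degrees=True).as_matrix()
def camR(f):
    o=np.array(f['orientation'],float)
    return o if o.shape==(3,3) else rot(o)
def proj(f,p):
    q=camR(f).T@(np.array(p)-np.array(f['position'])); return np.array([f['fx']*q[0]/-q[2]+f['cx'], f['fy']*(-q[1])/-q[2]+f['cy']])
def ray(f,u,v):
    d=camR(f)@np.array([(u-f['cx'])/f['fx'],-(v-f['cy'])/f['fy'],-1.]); return np.array(f['position']),d
def atz(f,u,v,z):
    o,d=ray(f,u,v); return o+d*(z-o[2])/d[2]
E
python3 - <<'E'
from h import *
np.set_printoptions(precision=4,suppress=True)
ims=[]
for n in ['top','side']:
    f=env.grab_frame(n); ims.append(f['image']); cv2.imwrite(f'pics/{n}0.png',f['image'])
    print(n,{k:v for k,v in f.items() if k!='image'})
    for t in ['cardclip_mid','large_mid','tray','card','tip_box','bottle','trough','card_top']:
        for r in env.search_frame(f,t)[:4]: print(t,np.array(r['xyz']),round(r['score'],2),proj(f,r['xyz']).round())
print(env.read_state())
E
```

```text
top {'fx': 507.5709425663147, 'fy': 507.5709425663147, 'cx': 324.206282131837, 'cy': 197.1999575724693, 'position': array([ 0.4862, -0.0107,  1.267 ]), 'orientation': array([  7.2559,  -1.6106, -88.676 ]), 'shot': 1}
cardclip_mid [ 0.6502 -0.3238  0.0214] 0.66 [437. 198.]
cardclip_mid [ 0.5714 -0.217   0.1455] 0.61 [404. 225.]
large_mid [0.5965 0.2545 0.0939] 0.96 [196. 211.]
card [ 0.5609 -0.1956  0.02  ] 0.78 [386. 233.]
tip_box [ 0.7586 -0.2409  0.0505] 0.56 [407. 152.]
tip_box [ 0.5616 -0.1904  0.0216] 0.16 [384. 233.]
bottle [0.745  0.0627 0.0814] 0.75 [282. 151.]
trough [0.7749 0.2623 0.004 ] 0.56 [205. 144.]
trough [ 0.5604 -0.1876  0.0217] 0.22 [383. 233.]
card_top [ 0.5598 -0.1915  0.021 ] 0.87 [384. 233.]
side {'fx': 496.4048631529877, 'fy': 496.4048631529877, 'cx': 317.2677999981554, 'cy': 201.82564525214127, 'position': array([0.5685, 0.6393, 0.8851]), 'orientation': array([  39.7316,   -0.1624, -173.9711]), 'shot': 2}
cardclip_mid [ 0.5689 -0.2064  0.1422] 0.71 [356. 125.]
cardclip_mid [ 0.6518 -0.3145  0.0284] 0.71 [323. 128.]
large_mid [0.5986 0.2629 0.0938] 0.91 [322. 328.]
tray [0.5262 0.2341 0.0097] 0.6 [361. 337.]
tray [0.611  0.2587 0.1052] 0.52 [315. 322.]
card [ 0.5635 -0.1829  0.0232] 0.71 [354. 169.]
tip_box [ 0.7634 -0.2206  0.051 ] 0.65 [273. 144.]
bottle [0.7497 0.0823 0.0738] 0.74 [255. 241.]
trough [0.7716 0.2621 0.0078] 0.82 [229. 339.]
card_top [ 0.5662 -0.1822  0.0241] 0.92 [353. 169.]
{'clock': 0.9, 'joint_positions': array([-61.0436,  22.0406,   0.455 ,  -0.0001, -68.4124, -14.8162]), 'qvel': array([-0.1566,  0.0444, -0.1182, -0.0649, -0.0559, -0.1428]), 'joint_torque': array([  0.    , -39.0451,  18.7627,   4.2244,   0.0155,  -0.    ]), 'position': array([ 0.1527, -0.606 ,  0.2226]), 'tool_rot': array([-179.9982,    0.0006, -165.8598]), 'force': array([ 0.2689, -0.0464, -0.5723]), 'wrist_torque': array([0.0349, 0.0003, 0.0164]), 'finger_force': 0.0, 'opening': 1.000432999117021}
```

View pics/top0.png

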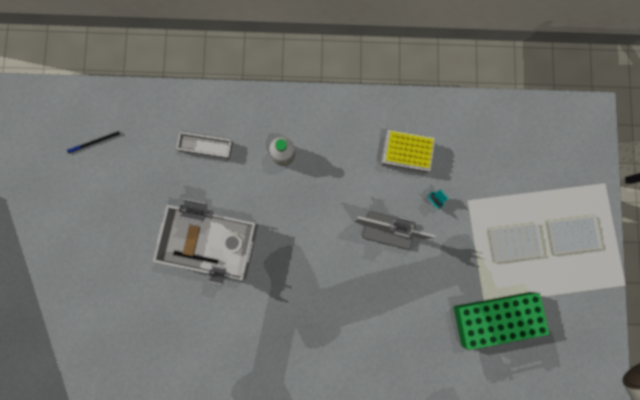

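View pics/side0.png

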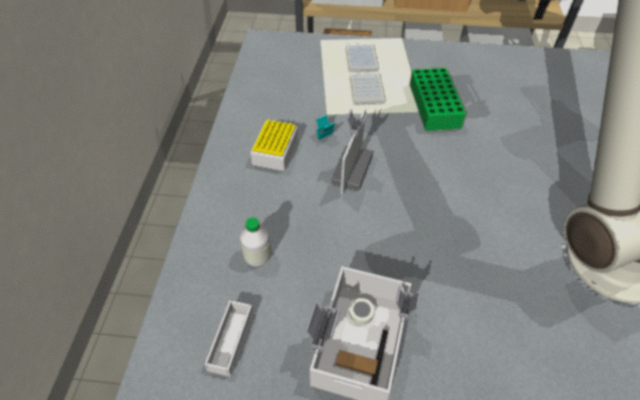

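The top view shows the card's top edge running from about (360,218) to (432,236), with a grey clip at (402,227). A turquoise look-alike lies at (437,198). The tray has the large clip on its far rim at (195,209) and the other small clip on its near rim at (217,273). The clip to put away is the grey one at (402,227), because it is steel and clamped on the card. I'll enlarge this to confirm.

```bash
python3 - <<'E'
from h import *
im=cv2.imread('pics/top0.png')
a=cv2.resize(im[180:260,350:450],None,fx=4,fy=4,interpolation=cv2.INTER_CUBIC)
b=cv2.resize(im[200:280,160:260],None,fx=4,fy=4,interpolation=cv2.INTER_CUBIC)
s=cv2.imread('pics/side0.png')
c=cv2.resize(s[100:165,320:420],None,fx=4,fy=4,interpolation=cv2.INTER_CUBIC)
d=cv2.resize(s[265:330,305:405],None,fx=4,fy=4,interpolation=cv2.INTER_CUBIC)
cv2.imwrite('pics/crop.png',np.vstack([np.hstack([a,b]),np.hstack([c,d])]))
E
```

```text
(no output)
```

View pics/crop.png

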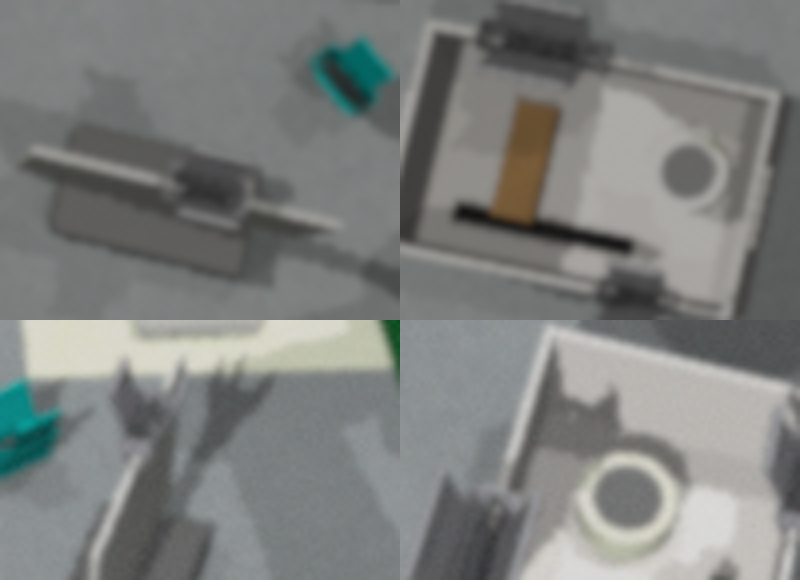

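The crop confirms a grey steel clip astride the card and the turquoise one lying loose beside it. It also shows the large clip on the tray's far rim and the small one on the near rim. Next I'll work out the geometry and move to the card.

```bash
cat > geo.py <<'E'
from h import *
np.set_printoptions(precision=4,suppress=True)
f=dict(fx=507.571,fy=507.571,cx=324.206,cy=197.2,position=[.4862,-.0107,1.267],orientation=[7.2559,-1.6106,-88.676])
P=lambda u,v,z: atz(f,u,v,z)
cl,cr=P(356.5,218.2,.125),P(434.7,236.5,.125)
tl,tr=P(167.5,205.5,.075),P(254.5,223.5,.075)
sm,lg,cc=P(218.5,271.5,.088),P(194,210.5,.09),P(402.5,227.5,.14)
E
python3 - <<'E'
from geo import *
for n in 'cl cr tl tr sm lg cc'.split(): print(n,globals()[n])
d=cr-cl; print('card',np.linalg.norm(d),(cl+cr)/2,np.degrees(np.arctan2(d[1],d[0])))
d=tr-tl; print('rim',np.linalg.norm(d),np.degrees(np.arctan2(d[1],d[0])))
d=(cr-cl)/np.linalg.norm(cr-cl); print('clip along',(cc-(cl+cr)/2)@d)
ang=np.degrees(np.arctan2(d[1],d[0])) # card dir; tool x along card
for yaw in (ang,ang+180): print(yaw, env.inverse_kinematics([cc[0],cc[1],.30],[180,0,yaw]))
best=min((ang,ang+180),key=lambda y:abs(env.inverse_kinematics([cc[0],cc[1],.30],[180,0,y])[5]))
env.goto([cc[0]-.0,cc[1],.30],[180,0,best])
w=env.grab_frame('wrist'); cv2.imwrite('pics/w1.png',w['image'])
print({k:v for k,v in w.items() if k!='image'}, env.read_state()['clock'])
print(proj(w,cl),proj(w,cr),proj(w,cc))
for r in env.search_frame(w,'cardclip_mid')[:3]: print(r['xyz'],r['score'],proj(w,r['xyz']))
E
```

```text
cl [ 0.5865 -0.1136  0.125 ]
cr [ 0.5495 -0.2913  0.125 ]
tl [0.6094 0.326  0.075 ]
tr [0.5723 0.1212 0.075 ]
sm [0.4594 0.1974 0.088 ]
lg [0.5978 0.2603 0.09  ]
cc [ 0.5669 -0.2154  0.14  ]
card 0.18154119249944944 [ 0.568  -0.2024  0.125 ] -101.74810686262495
rim 0.20810420416193304 -100.2647589813192
clip along 0.012893383383736415
-101.74810686262495 [ -5.5261  17.872    5.3046   0.     -77.4326  -6.222 ]
78.25189313737505 [ -5.5261  17.872    5.3046   0.     -77.4326 173.778 ]
{'fx': 282.5952821186919, 'fy': 282.5952821186919, 'cx': 318.51096426055483, 'cy': 200.03261253760388, 'position': array([ 0.5521, -0.2851,  0.4627]), 'orientation': array([-15.1467,  -0.0281, 168.2057]), 'shot': 3} 3.0167
[319.4796 261.3453] [319.4939 117.5682] [318.1366 186.752 ]
[0.5676, -0.2089, 0.1461] 0.9 [318.7334 193.3986]
[0.6472, -0.3166, 0.0302] 0.75 [250.4997 115.4871]
[0.4523, 0.1734, 0.0845] 0.54 [431.7939 386.4604]
```

View pics/w1.png

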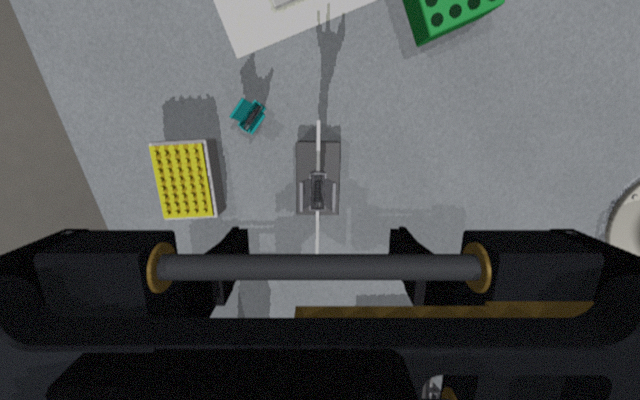

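The wrist view shows the card edge upright at column 318–319, from row 122 down, with the grey clip centred at about (318,189). The turquoise look-alike is at (248,114), clear of the grasp. My predictions agree sideways to about 1 px, so I'll descend and pinch.

```bash
python3 - <<'E'
from geo import *
yaw=-101.75
x,y=.5663,-.211
print(env.move_straight([x,y,.146],[180,0,yaw],rate=.12,force_limit=12))
env.gripper_to(0.1,20); s=env.read_state(); print(s['opening']*87,s['finger_force'],s['force'],s['position'])
f=env.grab_frame('side'); cv2.imwrite('pics/s1.png',cv2.resize(f['image'][60:220,250:450],None,fx=4,fy=3.75,interpolation=cv2.INTER_CUBIC))
if 13<s['opening']*87<20:
    env.move_straight([x,y,.26],rate=.12)
    s=env.read_state(); print(s['opening']*87,s['finger_force'],s['force'],s['clock'])
    w=env.grab_frame('wrist'); cv2.imwrite('pics/w2.png',w['image'])
E
```

```text
False
15.248790353636936 19.98059308156371 [ 0.0658 -0.5824  0.5073] [ 0.5662 -0.211   0.1459]
15.633441188946328 19.980618256959133 [-0.0372  0.1425 -1.51  ] 6.8
```

View pics/w2.png

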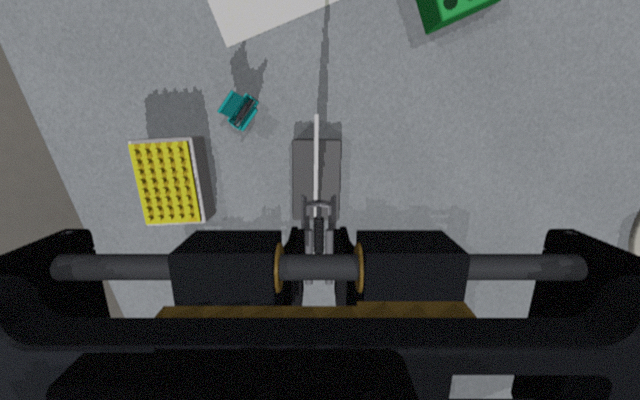

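The clip is off the card and pinched at full gape (15.6 mm), with its end visible at (317,205). Next is a hover over the tray's near rim, on the free side of the rim's middle, and another look.

```bash
python3 - <<'E'
from geo import *
# clip offset in hand check
bl,br=P(155,264,.075),P(242,280.5,.075); print('near rim',bl,br,(bl+br)/2)
env.goto([.4666,.2664,.23],[180,0,-100.26])
s=env.read_state(); print(s['opening']*87,s['clock'],s['position'])
w=env.grab_frame('wrist'); cv2.imwrite('pics/w3.png',w['image']); np.save('w3.npy',{k:v for k,v in w.items() if k!='image'},allow_pickle=True)
for p in (bl,br,tl,tr,sm): print(proj(w,p))
for t in ['small_mid','large_mid','tray']:
  for r in env.search_frame(w,t)[:3]: print(t,r['xyz'],r['score'],proj(w,r['xyz']))
E
```

```text
near rim [0.473  0.3462 0.075 ] [0.4398 0.1447 0.075 ] [0.4564 0.2455 0.075 ]
15.454827566697906 8.625 [0.467  0.2658 0.23  ]
[325.4049 250.8742]
[323.4134  69.8783]
[213.2626 254.209 ]
[193.6484  70.5026]
[313.8831 125.2072]
small_mid [0.4541, 0.1968, 0.0949] 0.73 [318.8312 123.7097]
large_mid [0.6069, 0.2525, 0.0978] 0.88 [189.2877 202.1558]
tray [0.544, 0.2111, 0.0043] 0.91 [255.3711 146.6886]
tray [0.7326, 0.0743, 0.0651] 0.52 [38.1592 54.1286]
```

View pics/w3.png

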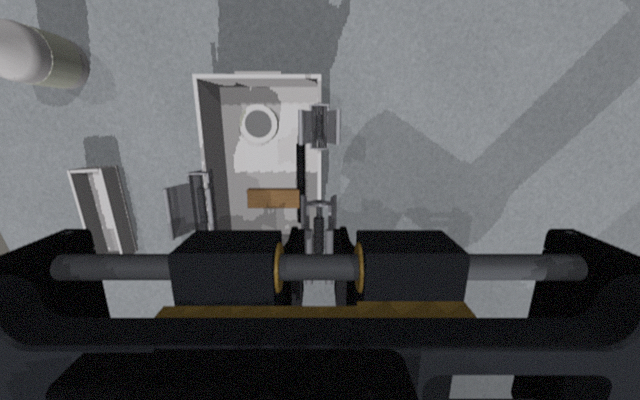

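The view shows the near rim as a white strip at column ~321 with the other small clip at (319,126). The held clip's end is at (319,205), over a free stretch of rim. The large clip is at (195,205) on the far rim. I'll measure the rim lines to the pixel.

```bash
python3 - <<'E'
from geo import *
w=np.load('w3.npy',allow_pickle=True).item(); im=cv2.imread('pics/w3.png',0)
for v in (85,92,155,165,175,182): print(v,'near',list(im[v,308:332])); 
for v in (90,100,120,140,150,160): print(v,'far',list(im[v,188:212]))
print('col',list(im[66:90,260]))
for u,v in ((321,85),(321,92),(321,160),(321,180),(197,76),(199,120),(201,160),(260,73),(319,126)): print(u,v,atz(w,u,v,.075))
p=np.array([.467,.2658]);d=np.array([-.178,-.984])
for k in (0.01,.0225,.035):
  q=p+d*k; print(k,proj(w,[*q,.222]))
E
```

```text
85 near [np.uint8(141), np.uint8(137), np.uint8(139), np.uint8(140), np.uint8(138), np.uint8(143), np.uint8(141), np.uint8(139), np.uint8(139), np.uint8(152), np.uint8(168), np.uint8(171), np.uint8(163), np.uint8(124), np.uint8(106), np.uint8(104), np.uint8(106), np.uint8(108), np.uint8(106), np.uint8(101), np.uint8(104), np.uint8(115), np.uint8(138), np.uint8(145)]
92 near [np.uint8(170), np.uint8(168), np.uint8(171), np.uint8(171), np.uint8(168), np.uint8(173), np.uint8(171), np.uint8(172), np.uint8(171), np.uint8(171), np.uint8(167), np.uint8(168), np.uint8(164), np.uint8(127), np.uint8(96), np.uint8(93), np.uint8(93), np.uint8(92), np.uint8(92), np.uint8(95), np.uint8(93), np.uint8(102), np.uint8(129), np.uint8(142)]
155 near [np.uint8(181), np.uint8(182), np.uint8(181), np.uint8(182), np.uint8(185), np.uint8(181), np.uint8(182), np.uint8(181), np.uint8(185), np.uint8(187), np.uint8(191), np.uint8(192), np.uint8(187), np.uint8(133), np.uint8(90), np.uint8(89), np.uint8(97), np.uint8(98), np.uint8(93), np.uint8(87), np.uint8(107), np.uint8(133), np.uint8(138), np.uint8(130)]
165 n
[... 3260 characters left out ...]
), np.uint8(107), np.uint8(102), np.uint8(104), np.uint8(112), np.uint8(144), np.uint8(163), np.uint8(169), np.uint8(181), np.uint8(191), np.uint8(189), np.uint8(186), np.uint8(166), np.uint8(143), np.uint8(138), np.uint8(139), np.uint8(142), np.uint8(138), np.uint8(138), np.uint8(137), np.uint8(124), np.uint8(107), np.uint8(111), np.uint8(118)]
321 85 [0.4448 0.1586 0.075 ]
321 92 [0.4461 0.1654 0.075 ]
321 160 [0.4587 0.2359 0.075 ]
321 180 [0.4627 0.2584 0.075 ]
197 76 [0.5704 0.127  0.075 ]
199 120 [0.581  0.1698 0.075 ]
201 160 [0.5912 0.2119 0.075 ]
260 73 [0.5052 0.1359 0.075 ]
319 126 [0.4543 0.1992 0.075 ]
0.01 [318.418  221.3485]
0.0225 [318.405  202.5257]
0.035 [318.3915 182.9968]
```

The rim lies within 1 mm of the tool plane, parallel to it, and the target spot is about 25 mm clear of the other clip. I'll lower with a force limit, release, then look from above.

```bash
python3 - <<'E'
from geo import *
x,y=.466,.2658
env.move_straight([x,y,.125],rate=.12)
print(env.move_straight([x,y,.090],rate=.04,force_limit=6))
s=env.read_state(); print(s['position'],s['force'],s['opening']*87)
f=env.grab_frame('side'); a=f['image'][240:390,290:450].copy()
env.gripper_to(0.75); env.dwell(.1)
env.move_straight([x,y,.20],rate=.15)
f=env.grab_frame('side'); b=f['image'][240:390,290:450]
cv2.imwrite('pics/s2.png',cv2.resize(np.hstack([a,b]),None,fx=2.5,fy=2.5,interpolation=cv2.INTER_CUBIC))
print(env.read_state()['clock'])
for r in env.search_frame(f,'small_mid')[:5]: print(r['xyz'],r['score'],proj(f,r['xyz']))
# hover at large clip, look
l=np.array([.6,.257]); env.goto([l[0],l[1],.25],[180,0,-100.26])
w=env.grab_frame('wrist'); cv2.imwrite('pics/w4.png',w['image']); np.save('w4.npy',{k:v for k,v in w.items() if k!='image'},allow_pickle=True)
for r in env.search_frame(w,'large_mid')[:3]: print(r['xyz'],r['score'],proj(w,r['xyz']))
for r in env.search_frame(w,'small_mid')[:3]: print(r['xyz'],r['score'],proj(w,r['xyz']))
p=env.read_state()['position']; print(p,proj(w,[p[0],p[1],.123]))
E
```

```text
True
[0.4658 0.2655 0.092 ] [-0.5844 -0.1609  3.9729] 15.141985135870359
12.7583
[0.4554, 0.2069, 0.0938] 0.88 [405.426  306.3586]
[0.472, 0.2674, 0.0872] 0.48 [395.3421 339.2492]
[0.5979, 0.2565, 0.0972] 0.82 [319.7403 187.4831]
[0.7409, 0.0723, 0.0797] 0.52 [154.8813  39.4015]
[0.4465, 0.1938, 0.0985] 0.88 [450.7454 105.3079]
[0.5988 0.2571 0.2494] [319.135 193.533]
```

View pics/s2.png

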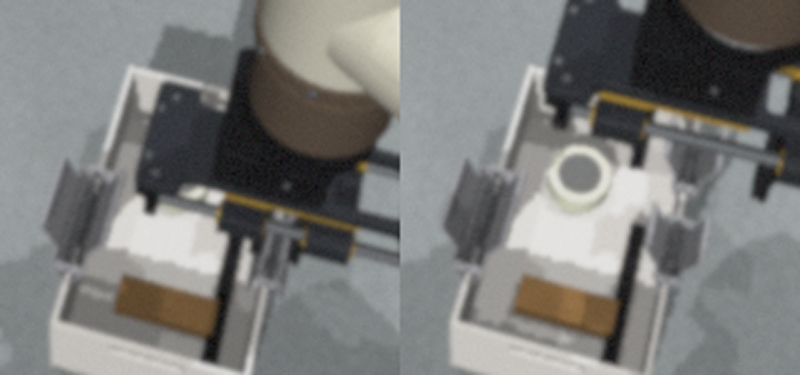

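View pics/w4.png

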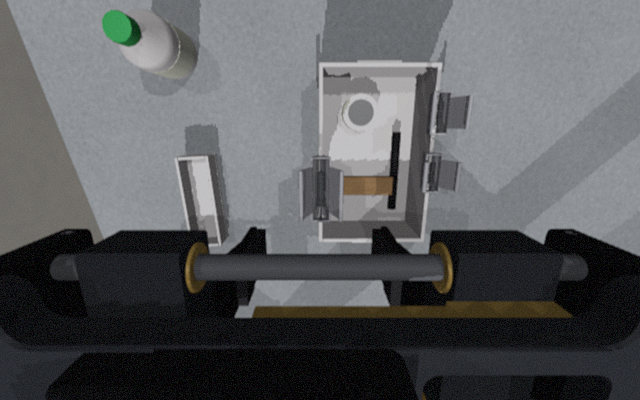

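The side view shows the small clip seated on the near rim next to the other one, which hasn't moved. The wrist view agrees, at (436,172) and (441,112). The large clip is at (321,195), where I predicted it. Now I'll grasp it and lift, hover at the card, and measure the card's end.

```bash
python3 - <<'E'
from geo import *
x,y=.5982,.2555
env.gripper_to(1.0)
print(env.move_straight([x,y,.102],rate=.14,force_limit=12))
env.gripper_to(0.1,22); s=env.read_state(); print(s['opening']*87,s['finger_force'],s['force'])
assert 15<s['opening']*87<24
env.move_straight([x,y,.24],rate=.12)
s=env.read_state(); print(s['opening']*87,s['clock'])
m=(cl+cr)/2
env.goto([m[0],m[1]+.002,.26],[180,0,-101.75])
w=env.grab_frame('wrist'); cv2.imwrite('pics/w5.png',w['image']); np.save('w5.npy',{k:v for k,v in w.items() if k!='image'},allow_pickle=True)
t=env.grab_frame('top'); cv2.imwrite('pics/top1.png',t['image'])
sd=env.grab_frame('side'); cv2.imwrite('pics/side1.png',sd['image']); np.save('side1.npy',{k:v for k,v in sd.items() if k!='image'},allow_pickle=True)
s=env.read_state(); print(s['opening']*87,s['clock'],s['position'])
for r in env.search_frame(sd,'large_mid')[:2]+env.search_frame(w,'large_mid')[:2]: print(r['xyz'],r['score'])
print(proj(w,cr),proj(sd,cl),proj(sd,cr))
a=cv2.resize(w['image'][80:260,240:400],None,fx=2.5,fy=2.5,interpolation=cv2.INTER_CUBIC)
b=cv2.resize(sd['image'][100:220,260:420],None,fx=2.5,fy=2.5,interpolation=cv2.INTER_CUBIC)
b=cv2.copyMakeBorder(b,0,150,0,0,cv2.BORDER_CONSTANT)
cv2.imwrite('pics/c5.png',np.hstack([a,b]))
E
```

```text
False
18.109566886317523 21.97773954598233 [-0.2732  0.0583 -0.5038]
18.150868474156095 17.9083
17.93809462103657 19.7333 [ 0.5684 -0.1995  0.2599]
[0.5616, -0.1817, 0.2445] 0.91
[0.4777, 0.2676, 0.0894] 0.48
[318.3875  99.2618] [344.7908 159.2512] [365.6143 107.1393]
```

View pics/c5.png

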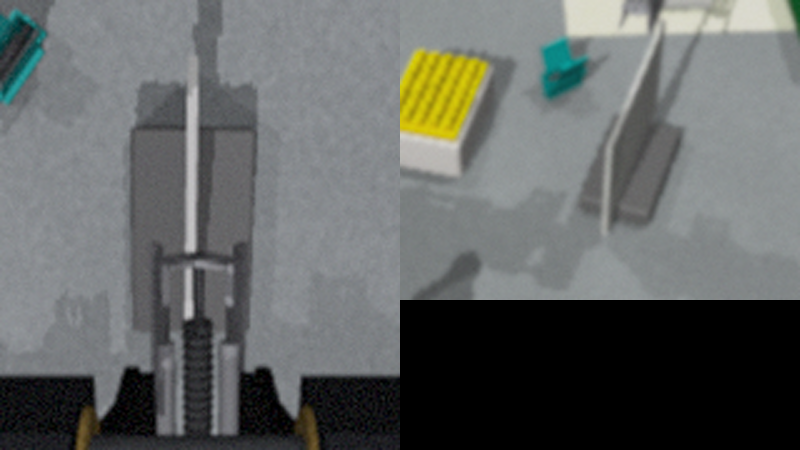

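The large clip is held open at 18 mm (full gape) and symmetric about column 319. The card's end shows at wrist pixel (317.6,103) and the foot end at about (317,131). I'll turn these into positions.

```bash
python3 - <<'E'
from geo import *
w=np.load('w5.npy',allow_pickle=True).item(); g=cv2.imread('pics/w5.png',0).astype(float)
pts=[]
for v in range(108,200,6):
    row=g[v,306:330]; 
    m=row>150; u=306+np.where(m)[0]
    if len(u): pts.append((u.mean(),v)); 
print([(round(a,1),b) for a,b in pts])
W=np.array([atz(w,u,v,.125) for u,v in pts]); print(W[[0,-1]])
print('end',atz(w,317.4,103,.125),'col',g[96:108,317],'foot end',atz(w,316.8,131,.02))
p=np.array([.5684,-.1995]);d=np.array([np.cos(np.radians(-101.75)),np.sin(np.radians(-101.75))])
n=np.array([-d[1],d[0]])
L=(W[:,:2]-p); print('lat mm',(L@n*1e3).round(1),'along',(L@d*1e3).round())
for k in (.0325,.0375,.0425):
  for z in (.248,.238,.224): print(k,z,proj(w,[*(p+d*k),z]))
E
```

```text
[(np.float64(316.5), 108), (np.float64(317.0), 114), (np.float64(316.5), 120), (np.float64(316.5), 126), (np.float64(316.5), 132), (np.float64(316.5), 138), (np.float64(316.5), 144), (np.float64(316.0), 150), (np.float64(315.5), 156), (np.float64(316.0), 162), (np.float64(316.0), 168), (np.float64(316.0), 174), (np.float64(316.0), 180), (np.float64(315.0), 192), (np.float64(315.0), 198)]
[[ 0.553  -0.2836  0.125 ]
 [ 0.5736 -0.1925  0.125 ]]
end [ 0.5512 -0.2881  0.125 ] col [122. 129. 131. 133. 134. 139. 147. 154. 152. 152. 153. 157.] foot end [ 0.5584 -0.2591  0.02  ]
lat mm [2.1 1.6 2.1 2.1 2.1 2.1 2.1 2.6 3.1 2.6 2.6 2.6 2.6 3.7 3.7] along [85. 80. 74. 68. 62. 56. 50. 44. 38. 31. 25. 19. 12. -1. -8.]
0.0325 0.248 [318.4462 185.7824]
0.0325 0.238 [318.448  182.5851]
0.0325 0.224 [318.4502 178.6229]
0.0375 0.248 [318.4607 177.9816]
0.0375 0.238 [318.4617 175.1648]
0.0375 0.224 [318.463  171.6772]
0.0425 0.248 [318.4754 170.0648]
0.0425 0.238 [318.4757 167.64  ]
0.0425 0.224 [318.476  164.6402]
```

```bash
python3 - <<'E'
from geo import *
p=np.array([.5684,-.1995]);a=np.radians(-101.75);d=np.array([np.cos(a),np.sin(a)]);n=np.array([-d[1],d[0]])
q=p+d*.005+n*.0018
env.move_straight([*q,.19],[180,0,-102.4],rate=.1)
print(env.move_straight([*q,.154],rate=.05,force_limit=6))
s=env.read_state(); print(s['position'],s['force'],s['opening']*87,s['clock'])
w=env.grab_frame('wrist'); cv2.imwrite('pics/w6.png',w['image']); np.save('w6.npy',{k:v for k,v in w.items() if k!='image'},allow_pickle=True)
sd=env.grab_frame('side')
for r in env.search_frame(sd,'large_mid')[:1]+env.search_frame(sd,'large_lip_a')[:2]: print(r['xyz'],r['score'])
a=cv2.resize(w['image'][80:260,240:400],None,fx=2.5,fy=2.5,interpolation=cv2.INTER_CUBIC)
b=cv2.resize(sd['image'][90:202,300:400],None,fx=4,fy=4,interpolation=cv2.INTER_CUBIC)
b=cv2.copyMakeBorder(b,0,2,0,0,cv2.BORDER_CONSTANT)
cv2.imwrite('pics/c6.png',np.hstack([a,b]))
E
```

```text
False
[ 0.5694 -0.2048  0.1543] [ 0.2549 -0.3944 -0.6044] 17.841907968220113 21.55
[0.567, -0.1873, 0.1388] 0.63
[0.5729, -0.1849, 0.1441] 0.64
[0.5784, -0.1951, 0.1492] 0.64
```

View pics/c6.png

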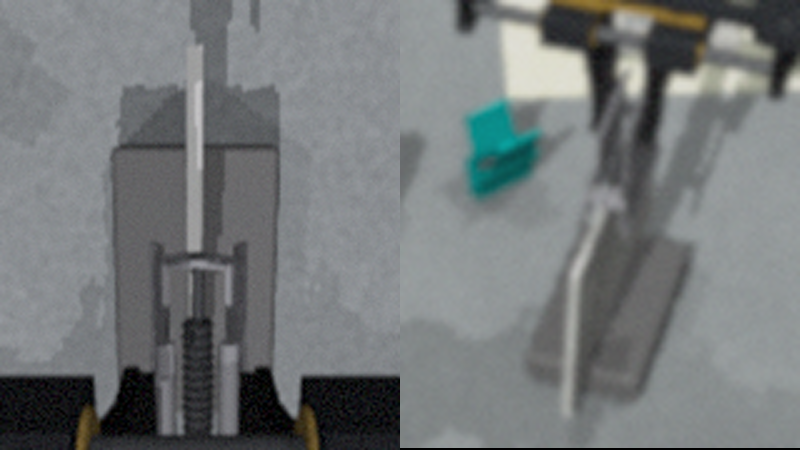

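The wrist view shows the card edge at column ~196 of the crop, centred between the lips at 158 and 240 and parallel to them. The card runs under the coil and there is no contact force. The network puts the pivot at z = 0.139, so the edge sits about 14 mm below it, with the lips about 11 mm below the edge. Handing in.

```bash
python3 - <<'E'
from workcell import env
print(env.close_job())
E
```

```text
the job is handed in; nothing more can be done
None
```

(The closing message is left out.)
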